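# Clamp the lug bracket through the guard window

### The arm

A 6-joint arm with a two-finger parallel gripper is mounted at the origin on the work surface. World frame = base frame: x ahead of the robot, y to its left, z up, the work surface at z = 0. Lengths are in m, angles in rad, forces in N, time in s.
With the tool pointing down it reaches from about 0.25 to 0.8 m from the base axis. Payload 3.9 kg.
Tool frame: the origin (TCP) lies between the finger pads; the fingertips stand 8 mm ahead of it and the grasp point (between the pads) lies 11 mm behind it (tip_extent is the distance from the TCP to the fingertips, in m); z points along the fingers, y is the direction in which the jaws open and shut (so a half turn about z gives the same grasp; the last joint's range is limited). The gripper opens to 85 mm and grips with 20 to 120 N. Pads are 22 mm wide; open, the fingers measure 114 mm over their backs; the gripper's body (76 mm by 85 mm) begins 54 mm behind the grasp point. The pads swing forward as they close: fully open they stand 13 mm farther back than shut.
Start: joints at [1.179, 0.26, -0.138, 1.173, 0, 1.571], TCP at [0.2, 0.485, 0.218] pointing down, gripper open.
Joint ranges: [-2.78, 2.78], [-0.83, 1.72], [-1.28, 1.37], [-1.9, 2.12], [-1.57, 1.48], [-3.14, 3.14]. Speed limits (rad/s): [2.57, 2.57, 3.14, 3.14, 3.14, 3.14].

### API

Orientations are given as a 3x3 rotation matrix whose columns are the frame's x, y, z axes.
In Python, from rig import sense, capture, sign_off, masks_of, tip_extent gives the robot as it stands.
- The arm moves only by the tool carry_out, never from a script. Its argument "commands" is a list of rows, each a list of 3 entries, a list of its own where there are three numbers: the opening, from 0 (shut) to 1 (fully open), then the shift along the tool's x, y, z in mm, then the turn about the tool's z in degrees. A call has 1 to 12 rows; each row shifts and turns the pose as measured when the row begins, along the tool's axes as they then stand; what a row does not reach is not made up. A row lasts 1/10 s, in which the tool goes at most 50 mm and 8.59 degrees, less where a joint would pass 70% of its speed; a pose out of reach is approached as far as the arm can. A call is refused whole if a number of a shift passes 50 or a number of a turn 8.59, either way. A call with a gripper value outside its range is refused whole. The fingers move at their own pace and stop on an object; "grip_force" is the grip in N (left out, the last holds). Time passes only in rows, so rows that do not move let the fingers close. It gives the time, the measured TCP pose, the force and the opening at its end, in the units of the state.
- sense(): the state, without advancing time (a new reading comes with each control period).
- capture(name): name is "scene" or "top" or "wrist"; returns a dict with "pixels" (384x512x3 uint8, red, green, blue), "depth" (384x512 float32, m along the optical axis (not along the pixel's ray), 0 where there is no reading), "fx", "fy", "cx", "cy" (pixels), "dist_coeffs" ([k1, k2, p1, p2, k3] as OpenCV has them; the pictures are not rectified), "extrinsics" (4x4, takes a point from world to camera coordinates). Camera axes: x right, y down, z forward; pixel columns grow to the right and rows downward; lengths in m; the calibration is good to about 2 mm. A picture is of the moment at which its call begins.
- sign_off(): hands the job in, once; it reports no verdict.
Trained networks look in a picture, given as the dict that the camera call returned (one of the last four; its "shot" number tells which), for a name from the list of things; names that differ only in an ending like _2 or _b are one class to them, and where a whole thing is asked for, a point or a joint stands for the part that bears it (a point fixed in the world has none). Each returns a list of dicts, best first, with "conf" (0 to 1); they miss things now and then, are a little off and sometimes report something else, mostly with a low value. They report only what shows in the picture. A call takes as long as a camera call. They do not tell look-alikes from the thing itself.
- masks_of(thing, picture): "mask" (384x512 bool, what is visible of it) and "position" ([column, row] in pixels, amid what is visible of it).
The state is a dict: "time_s": time; "q": joint angles; "dq": joint speeds; "joint_torque": joint torques, N m; "tool_pos": TCP position; "tool_rot": TCP orientation; "wrist_force": force on the tool from outside, world axes, zero at the start; "wrist_torque": the same for the moment, N m; "gripper_width": finger opening in m.
Only numpy, scipy, OpenCV 4.12 (cv2) and the standard library are available. Lean on these libraries where they do the work, as an engineer would, in place of code of your own. Each camera call takes 0.05 s, during which the arm holds its last target. There are 200 camera calls.

### The job

Clamp the bracket with the upright eye lug for welding: reach down through the guard window above its clamp, press that lever's rubber pad with closed fingertips all the way to its stop, and bring the fingers back out above the guard. Do not touch the guard, leave the plain blank's lever alone, and grasp nothing: the workpieces and the loose things around them stay where they lie.

Things in the scene. Friction and masses are not known exactly. Their poses are not given: they have to be found in the camera images.
- jig: Fixed welding fixture: blue-painted base plate 295 x 320 x 12 mm with two clamp stations side by side, 62 mm to its +y side (left) and 62 mm to its -y side (right). The origin is on the table, midway between the stations; the plate spans x -185 to +110 mm. Its x axis points away from the robot along the levers, z is up. Each station has a lever hinged at x = +75 mm, 55 mm above the table, running towards -x; a pressing foot hangs below it over the workpiece.
- guard: Fixed grey sheet-steel guard over the lever ends: a level top sheet 120 (x) x 292 (y) mm, 4 mm thick, its upper face 106 mm above the table, with two rectangular windows; four corner legs, and round bars across the front and sides. The origin is on the table under the middle of the sheet; x points away from the robot, roughly along the fixture's x, z up. It sits slightly differently over the levers every time.
- left_window (a point): Centre of the left window (robot's left, guard +y), at the level of the sheet's upper face. Opening 84 mm along the guard's x, 76 mm along its y.
- right_window (a point): Centre of the right window (guard -y), at the level of the sheet's upper face. Same opening, 84 x 76 mm.
- left_pad (a point): Centre of the upper face of the black rubber pad (32 x 30 x 12 mm) at the end of the left lever, 125 mm from its hinge; it moves with the lever. Raised, it is about 88 mm above the table (18 mm below the guard's upper face); pressed to the stop, 61 mm. It lies below the left window, up to about 12 mm off the window's centre.
- right_pad (a point): The same point on the right lever, below the right window.
- left_lever (a joint): Angle of the left lever, rad: 0 fully raised, 0.22 pressed down to its stop (level). It starts between 0 and 0.04. Friction hinge, no spring: it takes about 3 to 4 N down on the pad and stays where it is left.
- right_lever (a joint): Angle of the right lever, rad, same meaning.
- bracket_mid (a point): Centre of the strip of the bracket: a loose aluminium strip 200 x 50 x 6 mm lying along the fixture's x in one of the two stations (left or right varies), with an upright eye lug 44 mm wide, 12 mm thick, 50 mm high on its end nearest the robot, outside the guard.
- lug_top (a point): Top of the eye lug of the bracket, 56 mm above the underside of the strip.
- blank_mid (a point): Centre of the plain blank: the same loose strip, 200 x 50 x 6 mm, without a lug, in the other station.
- spacer_mid (a point): Centre of a loose steel spacer tube, 28 mm across, 30 mm high, standing on the fixture's base plate between the two strips, in front of the guard. To be left alone.
- mallet: Loose mallet lying on the table on the +y side of the fixture, 210 mm long handle along its -x, head 102 mm along y, 42 mm across; origin under the head's middle. To be left alone.
- angle: Loose steel angle section 150 x 40 x 40 mm lying on the table on the -y side of the fixture; origin under its middle. To be left alone.
Not all that is in view belongs to the job. What is shaped like the part that bears bracket_mid but red is not meant.

How it is judged:
By the outcome, as a careful person would: the job done as asked, in the order asked, and still so for the second after the job is handed in, with the robot touching nothing.
It also fails if it takes over 29 s, if anything falls off the work surface, if the arm or the gripper's body presses on something with over 40 N, if the wrist force passes 120 N, or if a joint passes its speed limit or range.

## Working session

There is one attempt and no reset: what is moved stays moved. The work goes in short steps, Python scripts to look and compute and a tool call to move; the robot and the scene stay as the last step left them, time stands still between calls to the robot, and variables do not carry over. Pictures are saved under pics/ and viewed, about 8 in all and at most 12, crops included, and the job is handed in when it is done.

Besides the shell and the picture viewer there is one more tool, called after "Emit:" by a JSON object that holds its "name" and its "arguments". carry_out: Moves the arm, as the interface text tells. Its arguments: {"type":"object","properties":{"commands":{"type":"array"},"grip_force":{"type":"number"}},"required":["commands"]}

```bash
mkdir -p pics
cat > h.py <<'E'
import numpy as np, cv2
from rig import *
def K(p): return np.array([[p['fx'],0,p['cx']],[0,p['fy'],p['cy']],[0,0,1.]])
def world(p,uv,d):
    uv=np.asarray(uv,float).reshape(-1,1,2)
    n=cv2.undistortPoints(uv,K(p),np.array(p['dist_coeffs'],float))[:,0]
    d=np.asarray(d).reshape(-1,1)
    c=np.hstack([n*d,d]); E=np.array(p['extrinsics'])
    return (c-E[:3,3])@E[:3,:3]
def cloud(p,mask):
    r,c=np.nonzero(mask&(p['depth']>0)); return world(p,np.c_[c,r],p['depth'][r,c])
def pix(p,w):
    E=np.array(p['extrinsics']); return cv2.projectPoints(np.asarray(w,float).reshape(-1,1,3),cv2.Rodrigues(E[:3,:3])[0],E[:3,3],K(p),np.array(p['dist_coeffs'],float))[0][:,0]
def save(p,n): cv2.imwrite('pics/'+n,p['pixels'][...,::-1])
E
python3 - <<'E'
from h import *
ims=[]
for n in ('scene','top'):
    p=capture(n); save(p,n+'0.png'); ims.append(p)
    np.savez(n+'0.npz',**p)
    for t in ('bracket_mid','blank_mid','left_pad','right_pad','guard','left_lever'):
        for m in masks_of(t,p)[:3]:
            c=cloud(p,m['mask']); 
            print(n,t,round(m['conf'],2),np.round(m['position']),m['mask'].sum(),np.round(np.median(c,0),3) if len(c) else None)
s=sense();print(s['time_s'],s['tool_pos'],np.round(s['tool_rot'],3))
cv2.imwrite('pics/both.png',cv2.resize(np.hstack([i['pixels'][...,::-1] for i in ims]),(800,300),interpolation=cv2.INTER_AREA))
E
```

```text
scene bracket_mid 0.74 [249. 217.] 306 [0.539 0.194 0.02 ]
scene bracket_mid 0.73 [327. 184.] 614 [0.233 0.301 0.005]
scene bracket_mid 0.71 [378. 265.] 965 [0.446 0.605 0.005]
scene blank_mid 0.62 [212. 208.] 178 [0.598 0.066 0.018]
scene left_pad 0.55 [231. 232.] 316 [0.641 0.179 0.068]
scene right_pad 0.76 [206. 209.] 209 [0.621 0.058 0.068]
scene right_pad 0.16 [233. 230.] 316 [0.64  0.179 0.068]
scene guard 0.61 [238. 205.] 2501 [0.572 0.149 0.104]
top bracket_mid 0.93 [245. 190.] 608 [0.51  0.198 0.019]
top bracket_mid 0.88 [409. 169.] 1143 [ 0.595 -0.288  0.006]
top bracket_mid 0.82 [213. 285.] 1303 [0.239 0.297 0.006]
top blank_mid 0.92 [292. 199.] 669 [0.499 0.074 0.018]
top left_pad 0.8 [256. 151.] 317 [0.616 0.181 0.077]
top right_pad 0.68 [294. 158.] 239 [0.595 0.059 0.076]
top right_pad 0.57 [281. 166.] 5593 [0.588 0.12  0.013]
top guard 0.92 [268. 171.] 3032 [0.563 0.131 0.106]
top left_lever 0.87 [254. 157.] 295 [0.61  0.181 0.079]
0.7 [0.20049372 0.48522527 0.21752869] [[-0.924  0.382  0.   ]
 [ 0.382  0.924  0.   ]
 [-0.     0.    -1.   ]]
```

Run:
```python
from h import *
a=cv2.imread('pics/top0.png')[110:240,190:350]; b=cv2.imread('pics/scene0.png')[150:300,150:350]
cv2.imwrite('pics/v1.png',np.hstack([cv2.resize(a,(430,350)),cv2.resize(b,(368,350))]))
```

```text
(no output)
```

View pics/v1.png

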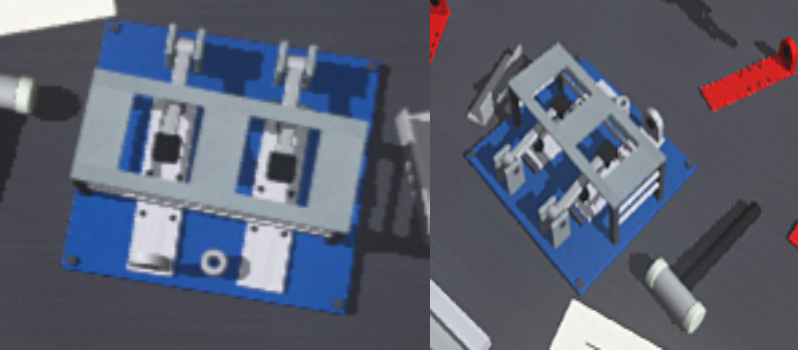

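View pics/both.png

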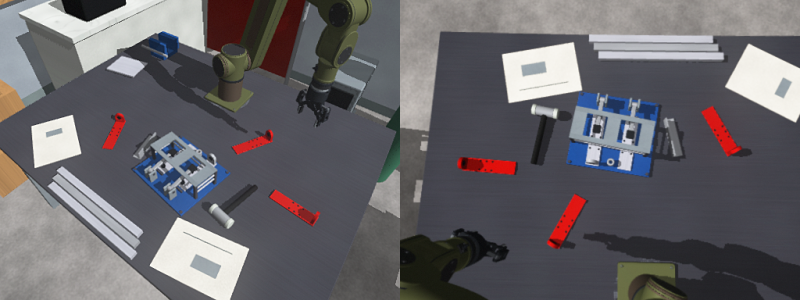

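The scene shows the lugged bracket in the left station: lug at (150,262) in the left crop, pad at (167,148). The right strip is plain, and the red look-alikes lie elsewhere. Next I measure the guard and the pad.

```bash
cat >> h.py <<'E'
def analyse(p):
    g=masks_of('guard',p)[0]; c=cloud(p,g['mask']); c=c[abs(c[:,2]-np.median(c[:,2]))<.006]
    print('guard z',np.median(c[:,2]).round(4))
    print('guard rect',cv2.minAreaRect(np.float32(c[:,:2])*1000))
    for t in ('left_pad','right_pad'):
        for m in masks_of(t,p)[:2]:
            q=cloud(p,m['mask']&(p['pixels'].max(2)<75))
            if len(q): print(t,round(m['conf'],2),np.median(q,0).round(4),'range',np.percentile(q,[3,97],axis=0).round(3).tolist())
E
python3 - <<'E'
from h import *
p=capture('top'); analyse(p)
s=sense(); print((s['tool_rot'].T if hasattr(s['tool_rot'],'T') else np.array(s['tool_rot']).T)@(np.array([.58,.185,.33])-s['tool_pos'])*1000)
E
```

```text
guard z 0.1063
guard rect ((572.9969482421875, 133.383056640625), (290.84539794921875, 120.74491119384766), 79.52689361572266)
left_pad 0.74 [0.578  0.1896 0.0868] range [[0.565, 0.178, 0.083], [0.593, 0.201, 0.091]]
left_pad 0.65 [0.5479 0.4118 0.0258] range [[0.46, 0.389, 0.014], [0.643, 0.433, 0.033]]
right_pad 0.75 [0.5598 0.0657 0.0838] range [[0.547, 0.053, 0.08], [0.575, 0.078, 0.088]]
[-465.40798373 -132.52994994 -112.46242982]
```

Emit:
{"name": "carry_out", "arguments": {"commands": [[0,[-20,-5,-40],-4],[0,[-45,-13,-35],-4],[0,[-48,-13,-30],-4],[0,[-48,-13,0],0],[0,[-48,-13,0],0],[0,[-48,-13,0],0],[0,[-48,-13,0],0],[0,[-48,-13,0],0],[0,[-48,-13,0],0],[0,[-30,-8,0],0],[0,[0,0,0],0]]}}

```text
time_s: 2.0
tool_pos: [0.5969, 0.2856, 0.3182]
tool_rot: [[-0.986, 0.167, 0.004], [0.167, 0.986, 0.0], [-0.004, 0.001, -1.0]]
wrist_force: [0.5, 0.6, 0.4]
gripper_width: -0.0001
```

Run:
```python
from h import *
s=sense();print(s['time_s'],s['tool_pos'],np.round(s['tool_rot'],3).tolist(),s['gripper_width'],s['wrist_force'])
p=capture('wrist'); save(p,'w1.png'); analyse(p)
```

```text
2.0 [0.59687011 0.28557227 0.31821969] [[-0.986, 0.167, 0.004], [0.167, 0.986, 0.0], [-0.004, 0.001, -1.0]] -8.809230789478647e-05 [0.50028892 0.6252895  0.35464661]
guard z 0.1065
guard rect ((572.9525756835938, 131.9393310546875), (293.2568054199219, 121.34750366210938), 79.58209228515625)
left_pad 0.9 [0.5809 0.1889 0.0861] range [[0.564, 0.176, 0.042], [0.642, 0.203, 0.089]]
right_pad 0.67 [0.565  0.0671 0.0825] range [[0.547, 0.054, 0.039], [0.62, 0.081, 0.086]]
```

View pics/w1.png

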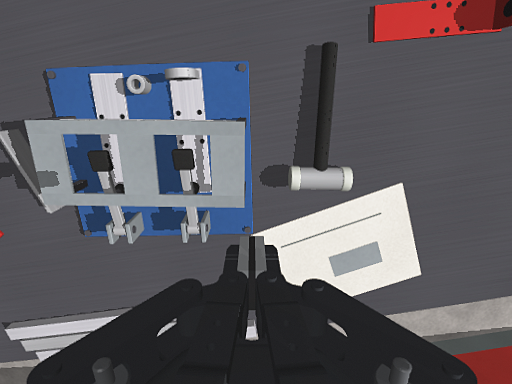

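```bash
cat >> h.py <<'E'
def window(p):
    c=world(p,np.c_[np.tile(np.arange(512),384),np.repeat(np.arange(384),512)],p['depth'].ravel()).reshape(384,512,3)
    g=(abs(c[...,2]-.106)<.008)&(p['depth']>0)
    gm=cv2.dilate(masks_of('guard',p)[0]['mask'].astype(np.uint8),np.ones((5,5)))
    g=(g&(gm>0)).astype(np.uint8)
    cs,h=cv2.findContours(g,cv2.RETR_CCOMP,cv2.CHAIN_APPROX_NONE)
    for k,q in enumerate(cs):
        if h[0][k][3]>=0 and cv2.contourArea(q)>500:
            uv=q[:,0].astype(float); E=np.array(p['extrinsics'])
            r=world(p,uv,np.ones(len(uv))); o=-E[:3,:3].T@E[:3,3]; r=r-o
            w=o+r*((.106-o[2])/r[:,2])[:,None]
            print('window',cv2.minAreaRect(np.float32(w[:,:2])*1000), uv.mean(0))
    for t in ('left_pad','right_pad'):
        m=masks_of(t,p)[0]['mask']&(c[...,2]>.07)&(c[...,2]<.1)&(p['pixels'].max(2)<75)
        print(t,cv2.minAreaRect(np.float32(c[m][:,:2])*1000),np.median(c[m],0).round(4),np.percentile(c[m][:,2],[5,95]).round(4))
    return c
E
python3 - <<'E'
from h import *
p=capture('wrist'); c=window(p); s=sense()
t=(c.reshape(-1,3)-s['tool_pos'])@np.array(s['tool_rot']); t=t[(p['depth'].ravel()>0)&(p['depth'].ravel()<.4)]
for z in range(10,-110,-10):
    q=t[(abs(t[:,2]*1000-z)<5)&(abs(t[:,0])<.08)&(abs(t[:,1])<.1)]
    if len(q): print(z,(np.percentile(q,[1,99],axis=0)[:,:2]*1000).round().tolist(),len(q))
E
```

```text
window ((583.6114501953125, 193.68438720703125), (78.13570404052734, 85.57289123535156), 79.14864349365234) [181.9380531  166.94690265]
window ((560.8377685546875, 72.38058471679688), (76.89531707763672, 87.09365844726562), 79.94878387451172) [ 93.50900901 165.41891892]
left_pad ((598.6196899414062, 184.48983764648438), (29.657020568847656, 70.70604705810547), 76.05614471435547) [0.5791 0.1899 0.0865] [0.081  0.0894]
right_pad ((579.4168701171875, 64.72877502441406), (28.881208419799805, 68.81291198730469), 82.56804656982422) [0.5619 0.0689 0.0833] [0.0735 0.086 ]
-20 [[5.0, -12.0], [10.0, 13.0]] 251
-30 [[5.0, -13.0], [10.0, 14.0]] 505
-40 [[5.0, -13.0], [10.0, 14.0]] 578
-50 [[-12.0, -13.0], [11.0, 16.0]] 698
-60 [[-11.0, -32.0], [13.0, 33.0]] 2059
-70 [[-10.0, -38.0], [12.0, 39.0]] 5240
-80 [[-11.0, -46.0], [17.0, 47.0]] 4967
-90 [[-10.0, -53.0], [17.0, 55.0]] 8412
-100 [[3.0, -59.0], [17.0, 60.0]] 9960
```

The wrist view shows the left pad at (183,159) inside its window, with the lug at (183,73) in the same station. The closed fingers measure ±14 mm to 50 mm behind the TCP, which clears the window. I go above the pad now.

Emit:
{"name": "carry_out", "arguments": {"commands": [[0,[2,-40,0],0],[0,[2,-40,0],0],[0,[0,-18,20],0],[0,[0,0,50],0],[0,[0,0,50],0],[0,[0,0,35],0],[0,[0,0,0],0]]}}

```text
time_s: 3.1
tool_pos: [0.5701, 0.1954, 0.1659]
tool_rot: [[-0.989, 0.15, 0.015], [0.15, 0.989, 0.006], [-0.014, 0.008, -1.0]]
wrist_force: [-0.7, 0.1, 0.2]
gripper_width: 0.0003
```

Run:
```python
from h import *
p=capture('wrist'); save(p,'w2.png'); window(p)
s=sense();print(s['time_s'],s['tool_pos'],s['wrist_force'], (np.array(s['tool_rot']).T@(np.array([.5775,.190,.069])-s['tool_pos'])*1000).round(1))
```

```text
window ((560.6017456054688, 73.29640197753906), (75.33399963378906, 83.64547729492188), 79.95989227294922) [106.14409222 208.6167147 ]
left_pad ((578.6213989257812, 188.79928588867188), (29.6333065032959, 31.359821319580078), 82.17398834228516) [0.5761 0.1893 0.0865] [0.083  0.0892]
right_pad ((582.5823974609375, 63.49759292602539), (29.522216796875, 75.86591339111328), 80.2484130859375) [0.5598 0.0693 0.0834] [0.0742 0.0861]
3.3 [0.57616247 0.19736985 0.17330869] [0.95892121 0.27839172 0.72559127] [  0.3  -8.6 104.2]
```

View pics/w2.png

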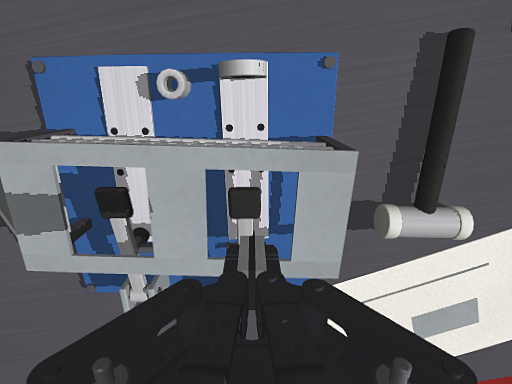

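The pad is at (245,202), well inside the left window, and measures a clean 30 x 31 mm. I centre the fingers on it first.

Emit:
{"name": "carry_out", "arguments": {"commands": [[0,[0,-9,0],0],[0,[0,0,20],0],[0,[0,0,0],0],[0,[0,0,0],0]]}}

```text
time_s: 3.7
tool_pos: [0.5815, 0.1895, 0.1624]
tool_rot: [[-0.988, 0.149, 0.044], [0.15, 0.989, 0.014], [-0.041, 0.021, -0.999]]
wrist_force: [0.1, 0.0, -0.1]
gripper_width: -0.0002
```

Run:
```python
from h import *
s=sense();print(s['time_s'],s['tool_pos'],s['wrist_force'], (np.array(s['tool_rot']).T@(np.array([.5775,.189,.069])-s['tool_pos'])*1000).round(1))
print(np.array(s['tool_rot']).round(3).tolist())
```

```text
3.7 [0.58145174 0.18946185 0.16237032] [ 0.08412779  0.00349468 -0.06132381] [ 7.7 -3.  93.1]
[[-0.988, 0.149, 0.044], [0.15, 0.989, 0.014], [-0.041, 0.021, -0.999]]
```

Emit:
{"name": "carry_out", "arguments": {"commands": [[0,[4,-1,15],0],[0,[3,-1,15],0],[0,[0,0,15],0],[0,[0,0,0],0]]}}

```text
time_s: 4.1
tool_pos: [0.5806, 0.1897, 0.1233]
tool_rot: [[-0.987, 0.15, 0.055], [0.151, 0.988, 0.018], [-0.051, 0.026, -0.998]]
wrist_force: [-1.0, 0.1, 0.0]
gripper_width: -0.0001
```

```bash
cat > st.py <<'E'
from h import *
s=sense();print(s['time_s'],s['tool_pos'],s['wrist_force'], (np.array(s['tool_rot']).T@(np.array([.5775,.189,.069])-s['tool_pos'])*1000).round(1),np.array(s['tool_rot'])[:,2].round(3))
E
python3 st.py
```

```text
4.1 [0.58064419 0.1897121  0.12325698] [-1.02071598  0.13725566  0.00209511] [ 5.8 -2.6 54. ] [ 0.055  0.018 -0.998]
```

Emit:
{"name": "carry_out", "arguments": {"commands": [[0,[3,-1,12],0],[0,[2,-1,12],0],[0,[1,0,6],0],[0,[0,0,5],0],[0,[0,0,0],0]]}}

```text
time_s: 4.6
tool_pos: [0.5803, 0.1901, 0.0922]
tool_rot: [[-0.987, 0.15, 0.063], [0.151, 0.988, 0.02], [-0.059, 0.029, -0.998]]
wrist_force: [0.6, -0.1, 0.9]
gripper_width: -0.0
```

```bash
python3 st.py
```

```text
4.6 [0.58028093 0.19011342 0.09220008] [ 0.57339781 -0.0594073   0.8976504 ] [ 3.9 -2.2 23. ] [ 0.063  0.02  -0.998]
```

Emit:
{"name": "carry_out", "arguments": {"commands": [[0,[2,-1,7],0],[0,[1,-1,7],0],[0,[1,0,6],0],[0,[0,0,0],0]]}}

```text
time_s: 5.0
tool_pos: [0.5784, 0.1895, 0.0717]
tool_rot: [[-0.987, 0.15, 0.066], [0.151, 0.988, 0.021], [-0.062, 0.031, -0.998]]
wrist_force: [0.7, -0.1, -0.5]
gripper_width: -0.0002
```

```bash
python3 st.py
```

```text
5.0 [0.57842204 0.18952515 0.07165533] [ 0.66605304 -0.07505579 -0.53818242] [ 1.  -0.7  2.6] [ 0.066  0.021 -0.998]
```

Emit:
{"name": "carry_out", "arguments": {"commands": [[0,[1,0,3],0],[0,[0,0,2],0]]}}

```text
time_s: 5.2
tool_pos: [0.5778, 0.1897, 0.0669]
tool_rot: [[-0.987, 0.15, 0.066], [0.151, 0.988, 0.021], [-0.062, 0.03, -0.998]]
wrist_force: [-1.6, -0.9, 3.1]
gripper_width: -0.0001
```

```bash
python3 st.py
python3 - <<'E'
from h import *
p=capture('wrist'); w=p['pixels'][100:300,150:400,::-1]
q=capture('scene'); a=q['pixels'][190:260,200:270,::-1]
cv2.imwrite('pics/v3.png',np.hstack([cv2.resize(w,(440,352)),cv2.resize(a,(352,352))]))
window(q)
E
```

```text
5.2 [0.57778633 0.1896839  0.06687922] [-1.57712404 -0.85241459  3.13455912] [ 0.  -0.7 -2.1] [ 0.066  0.021 -0.998]
left_pad ((585.9169921875, 192.15463256835938), (15.036399841308594, 25.850021362304688), 41.059226989746094) [0.5872 0.1919 0.0779] [0.0754 0.0801]
right_pad ((563.7164916992188, 66.38592529296875), (26.333526611328125, 23.33907699584961), 73.99330139160156) [0.5636 0.0673 0.0824] [0.0797 0.0849]
```

View pics/v3.png

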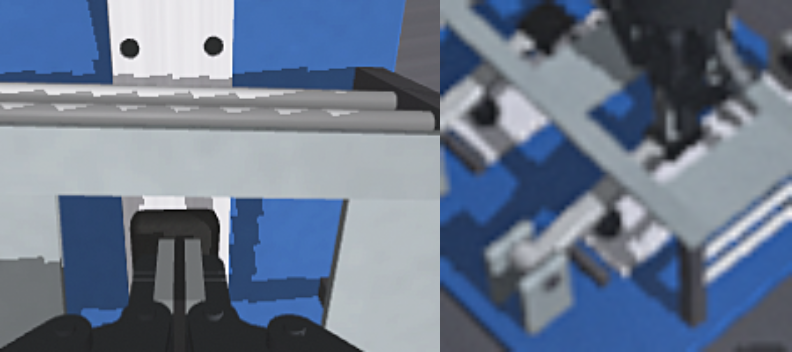

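The fingertips are on the pad (at (175,225) in the left crop) and clear of the window edges. I press on until the force shows the stop.

Emit:
{"name": "carry_out", "arguments": {"commands": [[0,[0,0,3],0],[0,[0,0,0],0]]}}

```text
time_s: 5.65
tool_pos: [0.5784, 0.1899, 0.0639]
tool_rot: [[-0.986, 0.15, 0.067], [0.151, 0.988, 0.021], [-0.063, 0.031, -0.998]]
wrist_force: [-0.0, 0.5, 0.7]
gripper_width: -0.0001
```

Emit:
{"name": "carry_out", "arguments": {"commands": [[0,[0,0,3],0],[0,[0,0,0],0]]}}

```text
time_s: 5.85
tool_pos: [0.5786, 0.1901, 0.0608]
tool_rot: [[-0.987, 0.15, 0.067], [0.151, 0.988, 0.021], [-0.063, 0.031, -0.998]]
wrist_force: [0.1, -0.4, -0.8]
gripper_width: -0.0002
```

Run:
```python
from h import *
print('tip',tip_extent() if callable(tip_extent) else tip_extent)
p=capture('wrist'); c=window(p); save(p,'w4.png')
s=sense(); print(s['tool_pos'],s['wrist_force'])
t=c.reshape(-1,3); f=(p['depth'].ravel()>0)
for x in np.arange(.54,.62,.004):
    q=t[f&(abs(t[:,0]-x)<.002)&(abs(t[:,1]-.189+(x-.578)*.0)<.012)&(t[:,2]<.1)]
    if len(q): print(round(x,3),np.percentile(q[:,2],[5,50,95]).round(4),len(q))
cv2.imwrite('pics/v4.png',cv2.resize(p['pixels'][130:300,170:330,::-1],(640,680))[:600])
```

```text
tip 0.008
left_pad ((570.6949462890625, 189.9252166748047), (29.674846649169922, 20.56068992614746), 85.7619400024414) [0.5661 0.1895 0.0738] [0.071  0.0752]
right_pad ((583.4849853515625, 63.15785598754883), (30.427961349487305, 78.89811706542969), 80.4585952758789) [0.5575 0.0715 0.0831] [0.0768 0.0858]
[0.57870355 0.19004445 0.06098729] [0.09735736 0.71381655 0.18625901]
0.56 [0.0663 0.0702 0.0734] 207
0.564 [0.0689 0.074  0.098 ] 449
0.568 [0.074  0.0866 0.0986] 897
0.572 [0.0734 0.083  0.0982] 230
0.576 [0.0729 0.0737 0.0745] 38
0.58 [0.0726 0.0727 0.0727] 2
```

View pics/v4.png

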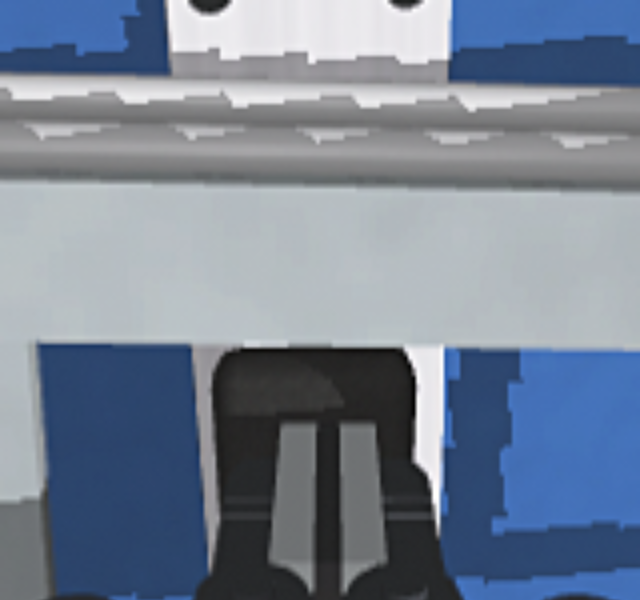

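Run:
```python
from h import *
p=capture('wrist'); s=sense()
c=cloud(p,np.ones((384,512),bool)); d=p['depth'][p['depth']>0]
t=(c-s['tool_pos'])@np.array(s['tool_rot'])*1000
for z in range(0,-80,-4):
    q=t[(abs(t[:,2]-z)<2)&(abs(t[:,0])<22)&(abs(t[:,1])<45)&(c[:,2]>.08)]
    # fingers only: exclude guard (z~.106 world)
    q=q[abs((s['tool_pos'][2]*1000-q[:,2])-106)>0] if len(q) else q
    if len(q): print(z,np.percentile(q,[1,50,99],axis=0)[:,:2].round().tolist(),len(q))
m=t[(abs(t[:,1])<16)&(abs(t[:,0])<20)&(t[:,2]<-5)]; print(m[:,2].max(), np.sort(m[:,2])[-20:])
```

```text
-20 [[5.0, -11.0], [10.0, 1.0], [11.0, 12.0]] 60
-24 [[5.0, -12.0], [10.0, 1.0], [11.0, 14.0]] 163
-28 [[5.0, -12.0], [7.0, 1.0], [11.0, 14.0]] 197
-32 [[5.0, -12.0], [9.0, 1.0], [10.0, 14.0]] 207
-36 [[5.0, -12.0], [7.0, 1.0], [11.0, 14.0]] 228
-40 [[-6.0, -12.0], [9.0, 5.0], [18.0, 45.0]] 279
-44 [[-5.0, -43.0], [7.0, 5.0], [21.0, 45.0]] 548
-48 [[-4.0, -45.0], [10.0, -38.0], [22.0, 7.0]] 1348
-52 [[-12.0, -8.0], [5.0, 1.0], [11.0, 9.0]] 466
-56 [[5.0, -20.0], [11.0, 3.0], [13.0, 22.0]] 301
-60 [[-10.0, -29.0], [11.0, 3.0], [13.0, 31.0]] 875
-64 [[-10.0, -32.0], [11.0, 3.0], [13.0, 34.0]] 1150
-68 [[-9.0, -35.0], [11.0, -2.0], [13.0, 37.0]] 1899
-72 [[-10.0, -37.0], [4.0, 4.0], [12.0, 39.0]] 2595
-76 [[-10.0, -41.0], [10.0, 4.0], [12.0, 43.0]] 1453
-5.013410228115319 [-6.58561704 -6.56488193 -6.54331582 -6.25121278 -6.14546979 -6.02370887
 -5.99992028 -5.95644806 -5.93628553 -5.68416305 -5.577568   -5.54717525
 -5.47231634 -5.45436919 -5.42158287 -5.35934298 -5.33264927 -5.23249337
 -5.17641624 -5.01341023]
```

The two cameras agree that the pad has come down only about 13 mm, to 73 mm. The real fingertips therefore sit about 12 mm behind the TCP when shut, and the press needs TCP z of about 0.049. The knuckles still clear the sheet there. I shift 3 mm towards the window's centre first.

Emit:
{"name": "carry_out", "arguments": {"commands": [[0,[0,0,-5],0],[0,[0,3,0],0],[0,[0,0,5],0],[0,[1,0,4],0],[0,[0,0,3],0],[0,[0,0,0],0]]}}

```text
time_s: 6.7
tool_pos: [0.5792, 0.1935, 0.0543]
tool_rot: [[-0.986, 0.15, 0.068], [0.151, 0.988, 0.021], [-0.064, 0.031, -0.997]]
wrist_force: [0.3, -0.1, 1.9]
gripper_width: -0.0001
```

Emit:
{"name": "carry_out", "arguments": {"commands": [[0,[0,0,3],0],[0,[0,0,0],0]]}}

```text
time_s: 6.9
tool_pos: [0.579, 0.1935, 0.0508]
tool_rot: [[-0.986, 0.15, 0.067], [0.151, 0.988, 0.021], [-0.063, 0.031, -0.998]]
wrist_force: [-0.1, 0.5, -0.3]
gripper_width: 0.0
```

Emit:
{"name": "carry_out", "arguments": {"commands": [[0,[0,0,2],0],[0,[0,0,2],0]]}}

```text
time_s: 7.1
tool_pos: [0.579, 0.1937, 0.0473]
tool_rot: [[-0.986, 0.15, 0.067], [0.151, 0.988, 0.021], [-0.063, 0.031, -0.998]]
wrist_force: [-6.7, -2.1, 18.9]
gripper_width: -0.0001
```

```bash
python3 st.py
python3 - <<'E'
from h import *
p=capture('wrist'); window(p)
c=cloud(p,np.ones((384,512),bool)); s=sense()
t=(c-s['tool_pos'])@np.array(s['tool_rot'])*1000
for h in range(100,132,3):
    q=t[(abs(c[:,2]*1000-h)<1.5)&(abs(t[:,0])<14)&(abs(t[:,1])<60)]
    if len(q): print(h,np.percentile(q[:,1],[1,99]).round(),len(q))
cv2.imwrite('pics/v5.png',p['pixels'][...,::-1])
E
```

```text
7.1 [0.57903685 0.19367057 0.04725883] [-6.65742696 -2.10272411 18.94591078] [ -0.6  -4.2 -21.9] [ 0.067  0.021 -0.998]
left_pad ((569.1575317382812, 181.509521484375), (1.9221729040145874, 0.7218549251556396), 29.012372970581055) [0.5696 0.1814 0.0743] [0.0712 0.0849]
right_pad ((562.9844970703125, 72.20417022705078), (24.09327507019043, 37.190093994140625), 65.72030639648438) [0.5604 0.0775 0.0823] [0.0758 0.0856]
100 [-15.  11.] 303
103 [-35.  41.] 320
106 [-60.  60.] 3592
109 [-54.  49.] 859
112 [-33.  34.] 956
115 [-36.  36.] 1353
118 [-38.  38.] 2182
121 [-41.  41.] 1233
124 [-43.  43.] 1113
127 [-46.  46.] 1083
130 [-48.  48.] 1333
```

View pics/v5.png

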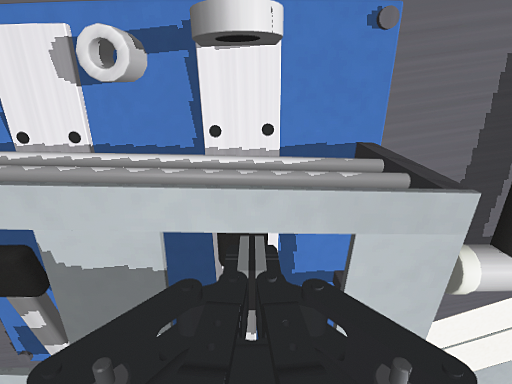

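The force jumped to 19 N at TCP z 0.047, where the stop was predicted. The gripper clears the sheet. I withdraw.

Emit:
{"name": "carry_out", "arguments": {"commands": [[0,[0,0,-5],0],[0,[0,0,-15],0],[0,[0,0,-25],0],[0,[0,0,-30],0],[0,[0,0,-40],0],[0,[0,0,-45],0],[0,[0,0,-45],0],[0,[0,0,0],0],[0,[0,0,0],0]]}}

```text
time_s: 8.2
tool_pos: [0.5646, 0.1891, 0.2573]
tool_rot: [[-0.987, 0.15, 0.065], [0.151, 0.988, 0.021], [-0.061, 0.03, -0.998]]
wrist_force: [0.4, -0.7, -0.6]
gripper_width: -0.0003
```

```bash
python3 st.py
python3 - <<'E'
from h import *
p=capture('wrist'); window(p); analyse(p)
q=capture('top')
for t in ('bracket_mid','blank_mid','spacer_mid','mallet','angle'):
    for m in masks_of(t,q)[:1]: print(t,m['position'],np.median(cloud(q,m['mask']),0).round(3))
cv2.imwrite('pics/v6.png',p['pixels'][...,::-1])
E
```

```text
8.2 [0.56461069 0.18914476 0.25727858] [ 0.4274114  -0.656244   -0.61411133] [ -1.3  -3.9 188.7] [ 0.065  0.021 -0.998]
window ((583.080322265625, 193.45828247070312), (77.6141586303711, 85.20609283447266), 79.7674331665039) [252.76628352 180.09578544]
window ((561.1668701171875, 72.27120208740234), (76.36164855957031, 85.12569427490234), 79.79747772216797) [146.15471698 178.02264151]
  return _methods._mean(a, axis=axis, dtype=dtype,
  ret = um.true_divide(
Traceback (most recent call last):
  File "h.py", line 37, in window
    print(t,cv2.minAreaRect(np.float32(c[m][:,:2])*1000),np.median(c[m],0).round(4),np.percentile(c[m][:,2],[5,95]).round(4))
                                                                                    ~~~~~~~~~~~~~^^^^^^^^^^^^^^^^^^
IndexError: index -1 is out of bounds for axis 0 with size 0
```

The pad is now below my 70 mm filter, so that filter caused the error. I measure it without the filter.

Run:
```python
from h import *
p=capture('wrist'); analyse(p)
m=masks_of('left_pad',p)[0]['mask']; c=cloud(p,m&(p['pixels'].max(2)<75)); c=c[(c[:,2]>.04)]
x=c[abs(c[:,0]-np.percentile(c[:,0],5)-.014)<.016]
A=np.c_[x[:,:2]-x[:,:2].mean(0),np.ones(len(x))]; print('plane',np.linalg.lstsq(A,x[:,2],rcond=None)[0].round(4),len(x))
q=capture('top'); o=dict(np.load('top0.npz',allow_pickle=True))
for t in ('bracket_mid','blank_mid','spacer_mid','mallet','angle'):
    for m in masks_of(t,q)[:1]: print(t,np.round(m['position']),np.median(cloud(q,m['mask']),0).round(3),'before, same pixels',np.median(cloud(o,m['mask']),0).round(3))
cv2.imwrite('pics/v6.png',p['pixels'][...,::-1])
```

```text
guard z 0.1064
guard rect ((572.864013671875, 132.01162719726562), (293.6786804199219, 121.68710327148438), 79.53606414794922)
left_pad 0.61 [0.5753 0.1891 0.0612] range [[0.561, 0.175, 0.057], [0.624, 0.203, 0.063]]
right_pad 0.7 [ 0.5439 -0.0921  0.02  ] range [[0.496, -0.103, 0.003], [0.598, -0.081, 0.038]]
right_pad 0.66 [0.5631 0.0665 0.0829] range [[0.546, 0.054, 0.037], [0.623, 0.081, 0.086]]
plane [ 0.042  -0.0191  0.0609] 508
bracket_mid [212. 285.] [0.239 0.298 0.006] before, same pixels [0.239 0.298 0.007]
mallet [180. 154.] [0.628 0.408 0.029] before, same pixels [0.628 0.408 0.029]
angle [346. 178.] [ 0.565 -0.103  0.005] before, same pixels [ 0.565 -0.103  0.006]
```

View pics/v6.png

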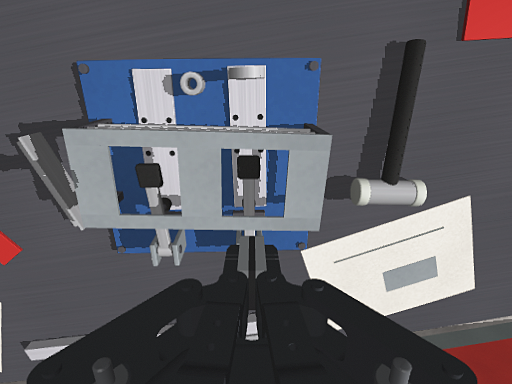

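The left pad at (249,167) is now 61 mm above the table, at its stop. The right pad at (149,175) is still at 83 mm. The gripper is clear, so I hand in.

```bash
python3 -c "from rig import *; print(sign_off())"
```

```text
the job is handed in; nothing more can be done
None
```

I pressed the left lever, which clamps the bracket with the eye lug, down to its stop through the guard's left window. I then brought the closed fingers straight back out above the guard and handed the job in at about 8 s on the robot's clock.

**Last checks:**
- **Left lever:** the left pad came down from about 87 mm to 61 mm, the stated stop height. The force had jumped to 19 N as it reached the stop.
- **Right lever:** the right pad stayed at about 83 mm, so the blank's lever was not moved.
- **Guard and loose things:** the guard measured the same before and after, within 0.5 mm. The mallet and the steel angle did not move. The network missed the blank and the spacer in the last top picture, and for the bracket it reported a red look-alike. Those three are checked only by eye in the wrist picture, where they look undisturbed.

**Disagreements:**
- **Fingertip position:** the shut fingertips turned out to be about 12 mm behind the TCP, not 8 mm ahead as stated. I noticed when the pad was still high at the expected depth, and pressed further.
- **Tool tilt:** the tool tilted about 4° during the descent, which I left as it was.
- **Guard clearance:** at the bottom the gripper's knuckles cleared the guard by only about 7 mm by the camera depth. I saw no contact.
- **Pad slope:** a plane fit on the pressed pad gave a slope of about 0.04 rad instead of level. I put this down to measurement noise.

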